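# Fetch the flux canister out of its bench holder

### The job

Draw the holder's slide bolt fully back, then take the flux canister by its handle, lift it just over the lip of its seat, bring it out through the open mouth of the fork without forcing it against the fork, and stand it upright and wholly on the round steel rest beside the holder. Keep the canister upright and do not drop it; leave the bolt drawn back and every other thing on the bench where it is.

Things in the scene. Friction and masses are not known exactly. Their poses are not given: they have to be found in the camera images.
- holder: Grey steel holder fixed to the bench. Origin: centre of its underside at bench height, straight below the seat's centre; z up. Its open front faces its own -x (roughly to the robot). Foot plate 170 x 120 x 8 mm (x -75 to +95 mm), round seat on it; a rear plate (x 76 to 88 mm) carries the fork. Only the bolt's pin stands higher than 161 mm.
- holder_seat (a point): Centre of the seat's floor, 40 mm above the holder's origin, where the canister stands. Around it runs a lip 8 mm high, inner radius 44 mm, outer radius 52 mm.
- fork: Flat steel fork over the canister, fixed; origin and axes as the holder's. Two tines along x, from -62 to +88 mm, z 147 to 155 mm, |y| 20 to 52 mm. The 40 mm gap is open in front (-x), closed from x = 58 mm. Only the canister's handle fits up through it; the seated canister's top is 22 mm below the tines. Bolt guides in front (to x = -80 mm, |y| 33 to 47, z 143 to 161).
- bolt (a joint): Slide bolt across the fork's mouth: a bar 14 x 112 x 10 mm along the holder's y, at holder x = -72 mm, z = 147 to 157 mm. Value in m: 0 = shut across the gap, 0.075 = fully drawn back to its stop, towards the holder's +y. Stays where it is left; about 2 N to slide.
- bolt_pin (a point): Grip point of the bolt's upright round pin (14 mm diameter), moves with the bolt; on the pin's axis, at holder x = -72 mm, y = 58 mm + bolt value, z = 190 mm. The pin rises from the bar's top (z = 157 mm) to z = 205 mm.
- canister: Closed aluminium flux canister with a tall handle, about 0.5 kg, loose, standing in the seat. Origin: centre of its underside; z up its axis. Body 80 mm diameter, 85 mm high. Two uprights (10 mm diameter) at x = +28 and -28 mm rise from its top to the grip bar. In the seat its x axis lies nearly along the holder's x.
- canister_grip (a point): Centre of the canister's black grip bar, 155 mm above the canister's underside on its axis. The bar is 70 mm long along the canister's x, 16 mm wide (y), 14 mm high; 46 mm free between the uprights.
- rest: Plain round steel rest plate, 140 mm diameter, 12 mm thick, fixed on the bench to the left or right of the holder. Origin: centre of its underside; its top is at z = 12 mm.
- tray: Square grey small-parts tray 130 x 130 x 22 mm with a divider and a few steel slugs, fixed on the bench beyond the holder from the rest. Not to be used. Origin: centre of its underside.
- wrench: Loose wrench lying flat on the bench near the robot; about 180 mm long, low. Leave alone.
- hammer: Loose hammer lying to the right behind the holder. Leave alone.
- brush: Loose brush lying to the left behind the holder. Leave alone.
- spray: Loose white spray can standing far to the left, 60 mm diameter, 170 mm high. Leave alone.
- jar: Loose steel jar without a handle far to the right, 68 mm diameter, 85 mm high. Leave alone.
- angle: Loose offcut of steel angle, 100 x 40 x 40 mm, near the robot. Leave alone.
- clamp: Loose steel clamp lying behind the holder, 215 x 90 x 12 mm. Leave alone.
There are look-alikes about, which are no part of the job. What is shaped like the holder but brown or red is not meant. Leave any red look-alike of the canister alone.

How it is judged:
By the outcome, as a careful person would: the job done as asked, in the order asked, and still so for the second after the job is handed in, with the robot touching nothing.
It also fails if it takes over 51 s, if anything falls off the work surface, if the arm or the gripper's body presses on something with over 40 N, if the wrist force passes 120 N, or if a joint passes its speed limit or range.

### The arm

A 6-joint arm with a two-finger parallel gripper is mounted at the origin on the work surface. World frame = base frame: x ahead of the robot, y to its left, z up, the work surface at z = 0. Lengths are in m, angles in rad, forces in N, time in s.
With the tool pointing down it reaches from about 0.325 to 0.925 m from the base axis. Payload 3.1 kg.
Tool frame: the origin (TCP) lies on the front face of the gripper's body, between the roots of the fingers; the fingertips stand 73 mm ahead of it and the grasp point (between the pads) lies 54 mm ahead of it (manip.tip_extent is the distance from the TCP to the fingertips, in m); z points along the fingers, y is the line along which they close (so a half turn about z gives the same grasp; the last joint's range is limited). The gripper opens to 85 mm and grips with 20 to 120 N. Pads are 22 mm wide; open, the fingers measure 114 mm over their backs; the gripper's body (76 mm by 85 mm) begins 54 mm behind the grasp point. The pads swing forward as they close: fully open they stand 13 mm farther back than shut.
Start: joints at [1.191, 0.217, 1.613, -0, 1.311, -0.112], TCP at [0.165, 0.603, 0.304] pointing down, gripper open.
Joint ranges: [-2.75, 2.75], [-0.78, 2.1], [0.31, 2.55], [-1.13, 4.27], [0.13, 2.63], [-2.58, 2.58]. Speed limits (rad/s): [2.79, 2.79, 3.14, 3.14, 3.14, 3.14].

### API

Orientations are given as [roll, pitch, yaw] about the fixed x, y, z axes, in that order (R = Rz(yaw) Ry(pitch) Rx(roll)).
In Python, from plant import manip, cams gives the robot as it stands.
- The arm moves only by the tool step_arm, never from a script. Its argument "series" is a list of rows, each a list of 2 entries, a list of its own where there are three numbers: the shift along the tool's x, y, z normalised to -1 to 1, where 1 is 0.1 m, then the turn, a rotation vector about the tool's x, y, z normalised to -1 to 1, where 1 is 30 degrees. A call has 1 to 8 rows; each row shifts and turns the commanded pose from where the row before left it, along the tool's axes as they then stand; what a row does not reach is not made up. A row lasts 1/8 s, in which the tool goes at most 62.5 mm and 10.7 degrees, less where a joint would pass 70% of its speed; a pose out of reach is approached as far as the arm can. A call with a number of a shift or a turn outside -1 to 1 is refused whole. A call with a gripper value outside its range is refused whole. "claw" is the opening, from 0 (shut) to 1 (fully open), set as the call begins (left out, the last holds). The fingers move at their own pace and stop on an object; "grip_force" is the grip in N (left out, the last holds). Time passes only in rows, so rows that do not move let the fingers close. It gives the time, the measured TCP pose, the force, the opening and the grip force at its end, in the units of the state.
- manip.state(): the state, without advancing time (a new reading comes with each control period).
- cams.get_image(name): name is "scene" or "side" or "wrist"; returns a dict with "color" (480x640x3 uint8, red, green, blue), "depth" (480x640 float32, m along the optical axis (not along the pixel's ray), 0 where there is no reading), "mtx" (3x3 intrinsics, pixels), "rvec" (rotation vector, rad) and "tvec" (3), from world to camera coordinates, as OpenCV has them. Camera axes: x right, y down, z forward; pixel columns grow to the right and rows downward; lengths in m; the calibration is good to about 2 mm. A picture is of the moment at which its call begins.
- manip.close_job(): hands the job in; it is judged then, once.
The state is a dict: "clock": time; "joint_pos": joint angles; "dq": joint speeds; "effort": joint torques, N m; "eef_pos": TCP position; "tcp_rot": TCP orientation; "force": force on the tool from outside, world axes, zero at the start; "wrist_torque": the same for the moment, N m; "finger_gap": finger opening in m; "gripper_force": force on a finger pad.
Only numpy, scipy, OpenCV 4.12 (cv2) and the standard library are available. Lean on these libraries where they do the work, as an engineer would, in place of code of your own. Each camera call takes 0.05 s, during which the arm holds its last target. There are 200 camera calls.

## Working session

There is one attempt and no reset: what is moved stays moved. The work goes in short steps, Python scripts to look and compute and a tool call to move; the robot and the scene stay as the last step left them, time stands still between calls to the robot, and variables do not carry over. Pictures are saved under pics/ and viewed, at most 10 in all, crops included, and the job is handed in when it is done.

Besides the shell and the picture viewer there is one more tool, called as name(argument=value, ...), one argument or row to a line, values as JSON. step_arm: Moves the arm, as the interface text tells. Its arguments: {"type":"object","properties":{"series":{"type":"array"},"claw":{"type":"number"},"grip_force":{"type":"number"}},"required":["series"]}

```bash
mkdir -p pics; cat > h.py <<'E'
import numpy as np, cv2
from plant import manip, cams
def grab(n):
    d=cams.get_image(n); np.savez(f'{n}.npz',**{k:np.asarray(v) for k,v in d.items()}); return d
def load(n): return dict(np.load(f'{n}.npz'))
def save(d,name,crop=None,s=1):
    im=d['color'][...,::-1]
    if crop: x0,y0,x1,y1=crop; im=im[y0:y1,x0:x1]
    cv2.imwrite(f'pics/{name}.png',cv2.resize(im,None,fx=s,fy=s,interpolation=cv2.INTER_CUBIC))
def cloud(d):
    R=cv2.Rodrigues(d['rvec'].astype(float))[0]; K=d['mtx']; z=d['depth'].astype(float)
    v,u=np.mgrid[:480,:640]
    p=np.stack([(u-K[0,2])/K[0,0]*z,(v-K[1,2])/K[1,1]*z,z],-1)
    w=(p-d['tvec'].ravel())@R; w[z==0]=np.nan; return w
def ray(d,u,v,zp):
    R=cv2.Rodrigues(d['rvec'].astype(float))[0]; c=-R.T@d['tvec'].ravel()
    r=R.T@np.linalg.inv(d['mtx'])@[u,v,1]; return c+r*(zp-c[2])/r[2]
def proj(d,p): return cv2.projectPoints(np.atleast_2d(np.float64(p)),d['rvec'].astype(float),d['tvec'].astype(float),d['mtx'],None)[0][:,0]
E
python3 - <<'E'
from h import *
for n in ('scene','side'): save(grab(n),n)
s=manip.state();print(s['eef_pos'],s['tcp_rot'],s['finger_gap'],s['clock'],manip.tip_extent)
E
```

```text
[0.16512289 0.60217819 0.30267671] [-3.13938985e+00 -2.52253538e-04  2.87381549e+00] 0.0851994633449969 0.1 0.0726
```

View pics/scene.png

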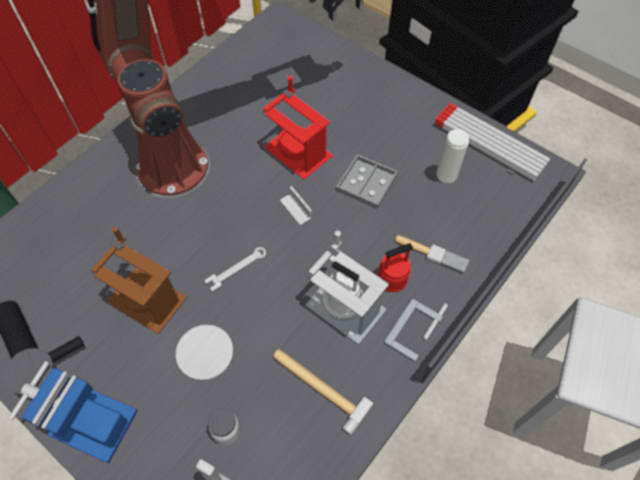

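View pics/side.png

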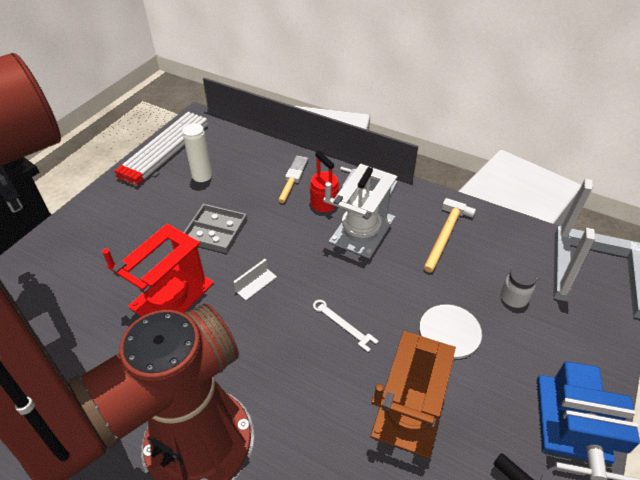

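The pictures show these candidates.
- **Holders:** grey at scene (345,290) / side (365,210), red at scene (297,130), brown at scene (138,285).
- **Canisters:** the grey one inside the grey holder with its black bar at scene (346,271), and the red one at scene (396,268).
- **Rest:** scene (204,351), the plain round plate. The jar at (223,428) is not it.

I choose the grey holder, its canister and the round rest, and will check that in a close crop.

```bash
python3 - <<'E'
from h import *
a=load('scene');b=load('side')
A=cv2.resize(a['color'][220:345,295:400],(400,476),interpolation=cv2.INTER_CUBIC)
B=cv2.resize(b['color'][145:270,315:420],(400,476),interpolation=cv2.INTER_CUBIC)
cv2.imwrite('pics/crop.png',np.hstack([A,B])[...,::-1])
for n,d,box in (('scene',a,(295,220,400,345)),('side',b,(315,145,420,270))):
    w=cloud(d); x0,y0,x1,y1=box; m=np.zeros((480,640),bool); m[y0:y1,x0:x1]=1
    hsv=cv2.cvtColor(d['color'],cv2.COLOR_RGB2HSV)
    grey=hsv[...,1]<50
    f=w[m&grey&(abs(w[...,2]-.155)<.006)&(hsv[...,2]>110)]
    r=cv2.minAreaRect((f[:,:2]*1000).astype(np.float32)); print(n,'fork',len(f),r,cv2.boxPoints(r).round().tolist(),np.median(f[:,2]))
    # black bar
    bl=m&(d['color'].max(2)<45)&(w[...,2]>.17)&(w[...,2]<.215)
    q=w[bl]; r=cv2.minAreaRect((q[:,:2]*1000).astype(np.float32)); print('bar',len(q),r,np.percentile(q[:,2],[5,50,95]))
    p=m&(w[...,2]>.165)&(w[...,2]<.215)&(d['color'].max(2)>=60); q=w[p]
    print('pin',[(t.round(3).tolist()) for t in q[::6]])
    full=hsv[...,2]>190; full&=hsv[...,1]<40; full&=abs(w[...,2]-.012)<.008
    k,lab,st,ce=cv2.connectedComponentsWithStats(full.astype(np.uint8))
    for i in range(1,k):
        if st[i,4]>1200: print('rest',st[i],ce[i],ray(d,*ce[i],.012), (np.nanmax(w[lab==i],0)+np.nanmin(w[lab==i],0))/2)
E
```

```text
scene fork 1896 ((667.0919189453125, -27.10057830810547), (168.79222106933594, 126.5887222290039), 0.28187108039855957) [[582.0, 36.0], [583.0, -91.0], [752.0, -90.0], [751.0, 37.0]] 0.1553551134225592
bar 109 ((663.9382934570312, -39.37689208984375), (65.7021713256836, 12.975348472595215), 5.474569797515869) [0.19754398 0.20175724 0.20552695]
pin [[0.583, 0.029, 0.205], [0.587, 0.031, 0.202], [0.591, 0.03, 0.203], [0.594, 0.027, 0.205], [0.596, 0.024, 0.207], [0.594, 0.027, 0.196], [0.596, 0.024, 0.197], [0.597, 0.023, 0.195], [0.595, 0.026, 0.183], [0.589, 0.019, 0.177], [0.592, 0.019, 0.175], [0.594, 0.021, 0.17], [0.631, -0.035, 0.202], [0.636, -0.034, 0.203], [0.644, -0.032, 0.2], [0.653, -0.034, 0.204], [0.632, -0.043, 0.182], [0.635, -0.043, 0.181], [0.631, -0.042, 0.169], [0.67, -0.032, 0.202], [0.639, -0.04, 0.171], [0.638, -0.042, 0.167], [0.682, -0.03, 0.203], [0.686, -0.028, 0.201], [0.667, -0.043, 0.19], [0.675, -0.043, 0.194], [0.698, -0.032, 0.201], [0.687, -0.043, 0.193], [0.686, -0.037, 0.174], [0.69, -0.037, 0.174], [0.693, -0.038, 0.174]]
rest [ 177  326   55   53 
[... 507 characters left out ...]
0.042, 0.192], [0.661, -0.029, 0.197], [0.691, -0.035, 0.17], [0.646, -0.031, 0.197], [0.635, -0.033, 0.2], [0.588, 0.028, 0.204], [0.584, 0.032, 0.202], [0.626, -0.033, 0.197], [0.589, 0.021, 0.2], [0.585, 0.021, 0.2], [0.584, 0.024, 0.196], [0.582, 0.025, 0.194], [0.631, -0.042, 0.184], [0.59, 0.024, 0.185], [0.583, 0.031, 0.184], [0.627, -0.038, 0.179], [0.585, 0.027, 0.181], [0.628, -0.041, 0.176], [0.584, 0.023, 0.18], [0.632, -0.042, 0.17], [0.588, 0.023, 0.174], [0.581, 0.03, 0.173], [0.625, -0.037, 0.167], [0.587, 0.022, 0.169], [0.588, 0.02, 0.165]]
rest [ 420  305   62   52 2161] [451.64969921 327.97316057] [ 0.47986732 -0.35504742  0.012     ] [ 0.47989288 -0.35267777  0.01055142]
```

View pics/crop.png

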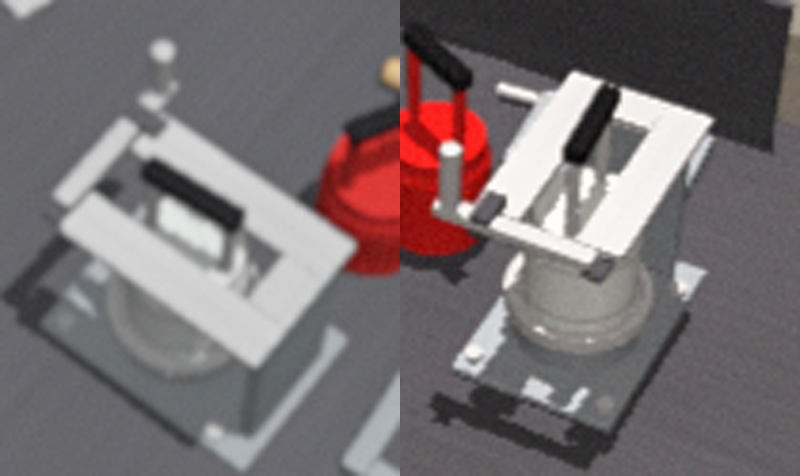

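The crop confirms it: grey holder, with the bolt shut across the mouth on the robot side. Its pin is at scene (338,235) / side (328,188), and the black bar sits above a bare aluminium canister.

```bash
python3 - <<'E'
from h import *
for n,box in (('scene',(295,220,400,345)),('side',(315,145,420,270))):
    d=load(n); w=cloud(d); x0,y0,x1,y1=box; m=np.zeros((480,640),bool); m[y0:y1,x0:x1]=1
    hsv=cv2.cvtColor(d['color'],cv2.COLOR_RGB2HSV)
    f=w[m&(hsv[...,1]<50)&(abs(w[...,2]-.155)<.007)&(hsv[...,2]>110)]
    # outer long edges: extreme y per x-bin; rear edge: extreme x per y-bin
    xs=np.arange(.61,.735,.006);lo=[];hi=[]
    for x in xs:
        q=f[abs(f[:,0]-x)<.003]; lo.append(q[:,1].min()); hi.append(q[:,1].max())
    ys=np.arange(-.08,.01,.006); re=[]
    for y in ys: re.append(f[abs(f[:,1]-y)<.003][:,0].max())
    for nm,v,t in (('lo',lo,xs),('hi',hi,xs),('rear',re,ys)):
        c=np.polyfit(t,v,1); r=np.abs(np.polyval(c,t)-v); k=r<np.median(r)*2.5; c=np.polyfit(t[k],np.array(v)[k],1)
        print(n,nm,'deg',np.degrees(np.arctan(c[0])).round(2),'mid',np.polyval(c,.66 if nm!='rear' else -.037).round(4))
    # brown & red extents
    for nm,cond in (('brown',(hsv[...,0]>8)&(hsv[...,0]<14)&(hsv[...,1]>170)),('red',(hsv[...,0]<4)&(hsv[...,1]>200))):
        q=w[cond&(w[...,2]>.03)&(w[...,2]<.22)&(w[...,0]>.15)]
        print(nm,len(q),np.percentile(q,[1,99],axis=0).round(3).tolist())
E
```

```text
scene lo deg 0.67 mid -0.0894
scene hi deg 1.49 mid 0.0147
scene rear deg -1.36 mid 0.7502
brown 60 [[0.174, -0.397, 0.036], [0.342, -0.299, 0.163]]
red 991 [[0.173, 0.066, 0.032], [0.754, 0.334, 0.182]]
side lo deg 0.93 mid -0.0882
side hi deg 1.34 mid 0.0147
side rear deg -2.89 mid 0.7471
brown 4626 [[0.164, -0.4, 0.035], [0.334, -0.291, 0.197]]
red 4123 [[0.163, 0.071, 0.031], [0.733, 0.655, 0.191]]
```

step_arm(
  series=[
    [[-0.47,-0.37,-0.05],[0,0,0]],
    [[-0.47,-0.37,-0.05],[0,0,0]],
    [[-0.47,-0.37,-0.05],[0,0,0]],
    [[-0.47,-0.37,-0.05],[0,0,0]],
    [[-0.47,-0.37,-0.05],[0,0,0]],
    [[-0.47,-0.37,-0.05],[0,0,0]],
    [[-0.47,-0.37,-0.05],[0,0,0]],
    [[-0.47,-0.37,-0.05],[0,0,0]],
  ],
  claw=1,
)

```text
clock: 1.1
eef_pos: [0.4502, 0.216, 0.3437]
tcp_rot: [3.142, -0.0, 2.874]
force: [1.2, 1.3, -0.7]
finger_gap: 0.0858
gripper_force: 0.0
```

step_arm(
  series=[
    [[-0.47,-0.37,0],[0,0,0]],
    [[-0.47,-0.37,0],[0,0,0]],
    [[-0.47,-0.37,0],[0,0,0]],
    [[-0.44,-0.39,0],[0,0,0]],
    [[0,0,0],[0,0,0.35]],
    [[0,0,0],[0,0,0.35]],
    [[0,0,0],[0,0,0.35]],
    [[0,0,0],[0,0,0.35]],
  ],
)

```text
clock: 2.1
eef_pos: [0.588, 0.0241, 0.3431]
tcp_rot: [-3.14, -0.001, 2.134]
force: [0.3, 0.5, 0.4]
finger_gap: 0.0857
gripper_force: 0.0
```

step_arm(
  series=[
    [[0,0,0],[0,0,0.35]],
    [[0,0,0],[0,0,0.35]],
    [[0,0,0],[0,0,0.35]],
    [[0,0,0],[0,0,0]],
    [[0,0,0],[0,0,0]],
  ],
  claw=0.6,
)

```text
clock: 2.72
eef_pos: [0.5882, 0.0242, 0.3435]
tcp_rot: [-3.141, -0.0, 1.593]
force: [-0.4, -0.4, -0.3]
finger_gap: 0.0511
gripper_force: 0.0
```

```bash
python3 - <<'E'
from h import *
d=grab('wrist'); save(d,'wrist1'); s=manip.state(); print(s['eef_pos'],np.degrees(s['tcp_rot']),s['clock'],s['finger_gap'])
print(proj(d,[[.588,.024,.205],[.661,-.038,.202]]))
w=cloud(d)
for lo,hi in ((.198,.212),):
    m=(w[...,2]>lo)&(w[...,2]<hi); k,l,st,ce=cv2.connectedComponentsWithStats(m.astype(np.uint8))
    for i in range(1,k):
        if st[i,4]>80: q=w[l==i]; print(st[i],q.mean(0).round(4),d['color'][l==i].mean(0).round(),cv2.minAreaRect((q[:,:2]*1000).astype(np.float32)))
E
```

```text
[0.58822975 0.02419797 0.3436193 ] [-1.79970843e+02 -2.76311911e-03  9.12746733e+01] 2.775 0.051059245588945
[[318.95956938 257.81106367]
 [443.12627968 359.1067049 ]]
[313 234  26  28 576] [0.5913 0.0295 0.2041] [165. 165. 164.] ((591.361328125, 28.546724319458008), (13.287552833557129, 13.429140090942383), 2.8364524841308594)
[ 447  335   63   29 1385] [ 0.6824 -0.0314  0.2013] [39. 38. 41.] ((681.1476440429688, -32.960693359375), (35.87229919433594, 16.417102813720703), 3.901496410369873)
```

View pics/wrist1.png

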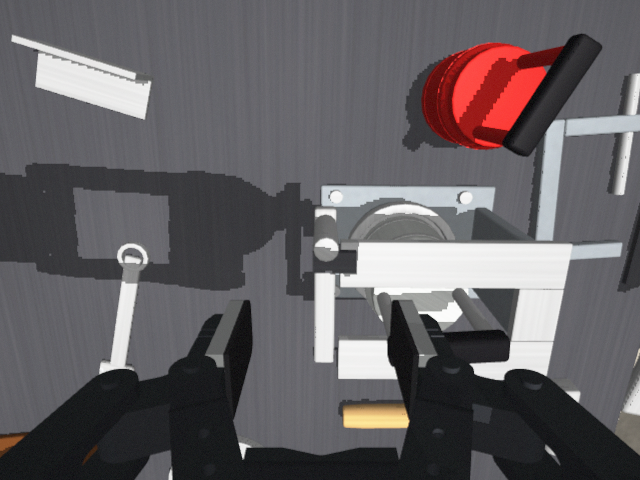

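The wrist view shows the pin top at (326,248), which is about (0.590, 0.027), and the bar at right (478,346). The pin lies between the fingers, so I descend, grip and draw along the holder's +y.

step_arm(
  series=[
    [[0.03,0.02,0.25],[0,0,0]],
    [[0,0,0.25],[0,0,0]],
    [[0,0,0.25],[0,0,0]],
    [[0,0,0.21],[0,0,0]],
    [[0,0,0],[0,0,0]],
  ],
)

```text
clock: 3.4
eef_pos: [0.5888, 0.0273, 0.2455]
tcp_rot: [-3.137, -0.0, 1.592]
force: [-0.5, 0.2, -0.6]
finger_gap: 0.0511
gripper_force: 0.0
```

step_arm(
  series=[
    [[0,0,0],[0,0,0]],
    [[0,0,0],[0,0,0]],
    [[0,0,0],[0,0,0]],
    [[0,0,0],[0,0,0]],
    [[0,0,0],[0,0,0]],
    [[0,0,0],[0,0,0]],
  ],
  claw=0,
  grip_force=30,
)

```text
clock: 4.15
eef_pos: [0.5907, 0.0272, 0.2495]
tcp_rot: [3.14, 0.0, 1.591]
force: [-3.4, 0.2, 5.5]
finger_gap: 0.0126
gripper_force: 29.6
```

step_arm(
  series=[
    [[0.1,0,0],[0,0,0]],
    [[0.1,0,0],[0,0,0]],
    [[0.1,0,0],[0,0,0]],
    [[0.1,0,0],[0,0,0]],
    [[0.1,0,0],[0,0,0]],
    [[0.1,0,0],[0,0,0]],
    [[0.05,0,0],[0,0,0]],
    [[0,0,0],[0,0,0]],
  ],
)

```text
clock: 5.15
eef_pos: [0.5896, 0.0925, 0.2496]
tcp_rot: [3.139, 0.0, 1.592]
force: [-1.4, 0.5, 5.3]
finger_gap: 0.0128
gripper_force: 29.5
```

step_arm(
  series=[
    [[0.04,0,0],[0,0,0]],
    [[0.04,0,0],[0,0,0]],
    [[0,0,0],[0,0,0]],
  ],
)

```text
clock: 5.52
eef_pos: [0.5896, 0.0965, 0.2495]
tcp_rot: [3.14, 0.009, 1.592]
force: [-2.6, -12.3, 5.5]
finger_gap: 0.0136
gripper_force: 29.6
```

step_arm(
  series=[
    [[0.03,0,0],[0,0,0]],
    [[0,0,0],[0,0,0]],
  ],
)

```text
clock: 5.78
eef_pos: [0.5896, 0.097, 0.2494]
tcp_rot: [3.14, 0.014, 1.592]
force: [-2.4, -17.5, 6.5]
finger_gap: 0.013
gripper_force: 29.6
```

step_arm(
  series=[
    [[0,0,0],[0,0,0]],
    [[0,0,0],[0,0,0]],
    [[0,0,0],[0,0,0]],
    [[0,0,-0.3],[0,0,0]],
    [[0,0,-0.3],[0,0,0]],
    [[0,0,-0.2],[0,0,0]],
    [[0,0,-0.2],[0,0,0]],
    [[0,0,0],[0,0,0]],
  ],
  claw=0.6,
)

```text
clock: 6.78
eef_pos: [0.5896, 0.1034, 0.35]
tcp_rot: [3.138, -0.0, 1.591]
force: [-0.4, -0.3, 0.3]
finger_gap: 0.0514
gripper_force: 0.0
```

```bash
python3 - <<'E'
from h import *
d=grab('wrist'); save(d,'wrist2'); s=manip.state(); print(s['eef_pos'],np.degrees(s['tcp_rot']),s['clock'],s['finger_gap'])
w=cloud(d)
m=(w[...,2]>.195)&(w[...,2]<.212); k,l,st,ce=cv2.connectedComponentsWithStats(m.astype(np.uint8))
for i in range(1,k):
    if st[i,4]>80: q=w[l==i]; print(st[i],q.mean(0).round(4),cv2.minAreaRect((q[:,:2]*1000).astype(np.float32)))
E
```

```text
[0.58895264 0.10333083 0.34838359] [ 1.79937137e+02 -3.38148579e-03  9.11646245e+01] 6.825 0.051480624184488906
[307 247  26  29 572] [0.5903 0.0984 0.2035] ((590.3709716796875, 97.33089447021484), (13.491941452026367, 13.509366989135742), 42.40974426269531)
[375 438  29  21 285] [ 0.6391 -0.0302  0.1989] ((638.1866455078125, -31.060089111328125), (11.899210929870605, 16.516605377197266), 73.44600677490234)
[471 450  12  10  94] [ 0.6945 -0.0355  0.2017] ((695.0661010742188, -34.99506378173828), (7.692892551422119, 9.508888244628906), 8.638055801391602)
```

View pics/wrist2.png

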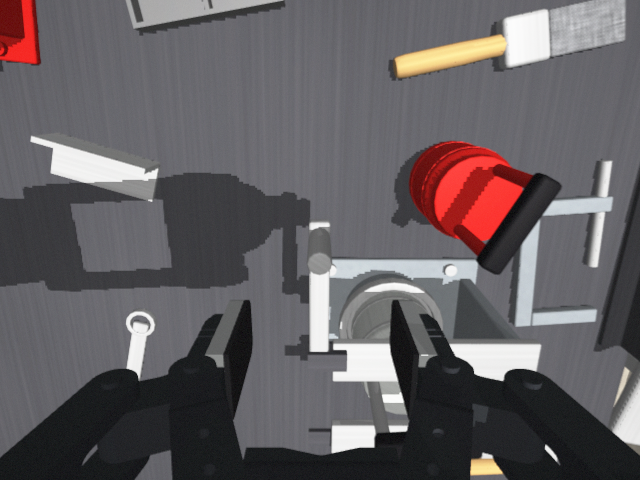

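The wrist view shows the pin at (319,262), moved about 70 mm. The bolt bar now ends at row 350, clear of the fork gap, and the stop force was reached, so the bolt is fully drawn. Next I go over the canister.

step_arm(
  series=[
    [[-0.47,0.23,0],[0,0,0]],
    [[-0.47,0.23,0],[0,0,0]],
    [[-0.46,0.23,0],[0,0,0]],
    [[0,0,0],[0,0,0.35]],
    [[0,0,0],[0,0,0.35]],
    [[0,0,0],[0,0,0.35]],
    [[0,0,0],[0,0,0.35]],
    [[0,0,0],[0,0,0.35]],
  ],
)

```text
clock: 7.82
eef_pos: [0.6599, -0.0353, 0.3455]
tcp_rot: [-3.139, 0.002, 0.669]
force: [-0.2, -0.1, 0.0]
finger_gap: 0.0513
gripper_force: 0.0
```

step_arm(
  series=[
    [[0,0,0],[0,0,0.35]],
    [[0,0,0],[0,0,0.35]],
    [[0,0,0],[0,0,0.35]],
    [[0,0,0],[0,0,0.05]],
    [[0,0,0],[0,0,0]],
  ],
)

```text
clock: 8.45
eef_pos: [0.6602, -0.0353, 0.3467]
tcp_rot: [-3.141, 0.002, 0.101]
force: [-1.0, -0.2, 0.2]
finger_gap: 0.0512
gripper_force: 0.0
```

```bash
python3 - <<'E'
from h import *
d=grab('wrist'); save(d,'wrist3'); s=manip.state(); print(s['eef_pos'],np.degrees(s['tcp_rot']),s['clock'],s['finger_gap'])
w=cloud(d)
m=(w[...,2]>.192)&(w[...,2]<.212); k,l,st,ce=cv2.connectedComponentsWithStats(m.astype(np.uint8))
for i in range(1,k):
    if st[i,4]>80: q=w[l==i]; print(st[i],q.mean(0).round(4),cv2.minAreaRect((q[:,:2]*1000).astype(np.float32)))
m=abs(w[...,2]-.155)<.006; f=w[m]
for x in (.62,.64,.68,.70):
    q=np.sort(f[abs(f[:,0]-x)<.004][:,1]); 
    if len(q)>5: g=np.diff(q).argmax(); print(x,q[[0,-1]],'gap',q[g],q[g+1])
E
```

```text
[ 0.6603184  -0.0353638   0.34705596] [-1.79979354e+02  7.42757798e-02  5.76456894e+00] 8.5 0.05109057742525873
[ 308  177   31  125 3636] [ 0.668  -0.0345  0.2014] ((665.304931640625, -34.97002029418945), (69.39384460449219, 15.877168655395508), 5.2503228187561035)
[ 70 325  35  32 726] [0.5927 0.0952 0.2016] ((591.0968017578125, 96.59394836425781), (13.713624954223633, 14.577512741088867), 25.340120315551758)
0.62 [-0.0873705   0.01617967] gap -0.05529935039365022 -0.015469866304792659
0.64 [-0.08692751  0.01700459] gap -0.055029482525763104 -0.015165044394258507
0.68 [-0.08663787  0.01752136] gap -0.05446778626960609 -0.014601261351712197
0.7 [-0.08614229  0.09330183] gap 0.01758112337178429 0.07553894154631521
```

View pics/wrist3.png

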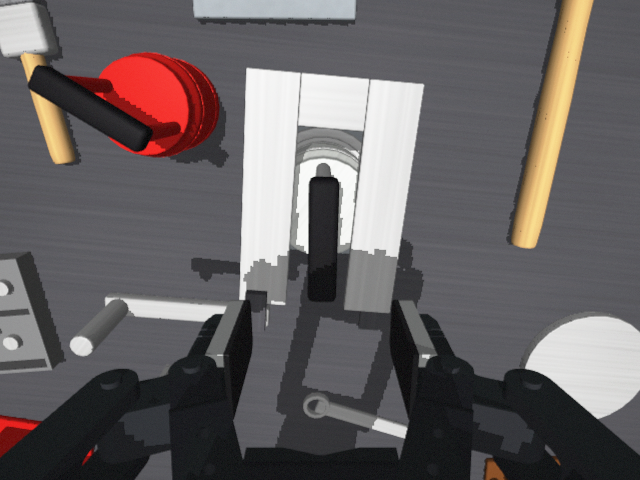

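The wrist view shows the black bar at (322,238) centred in the fork gap, the mouth open, and the bolt away at left, with its pin at (87,340). I descend and grip.

step_arm(
  series=[
    [[0.03,0,0.25],[0,0,0.02]],
    [[0,0,0.25],[0,0,0]],
    [[0,0,0.25],[0,0,0]],
    [[0,0,0.24],[0,0,0]],
    [[0,0,0],[0,0,0]],
  ],
)

```text
clock: 9.12
eef_pos: [0.6619, -0.0348, 0.2458]
tcp_rot: [-3.14, 0.006, 0.089]
force: [-0.4, -1.1, -0.6]
finger_gap: 0.0515
gripper_force: 0.0
```

step_arm(
  series=[
    [[0,0,0],[0,0,0]],
    [[0,0,0],[0,0,0]],
    [[0,0,0],[0,0,0]],
    [[0,0,0],[0,0,0]],
    [[0,0,0],[0,0,0]],
    [[0,0,0],[0,0,0]],
  ],
  claw=0,
  grip_force=60,
)

```text
clock: 9.88
eef_pos: [0.6647, -0.0356, 0.251]
tcp_rot: [3.14, -0.004, 0.088]
force: [0.4, -1.3, 6.4]
finger_gap: 0.0149
gripper_force: 60.9
```

step_arm(
  series=[
    [[0,0,-0.03],[0,0,0]],
    [[0,0,-0.03],[0,0,0]],
    [[0,0,-0.03],[0,0,0]],
    [[0,0,-0.03],[0,0,0]],
    [[0,0,-0.02],[0,0,0]],
    [[0,0,0],[0,0,0]],
    [[0,0,0],[0,0,0]],
  ],
)

```text
clock: 10.75
eef_pos: [0.6635, -0.0351, 0.2629]
tcp_rot: [-3.142, 0.0, 0.088]
force: [-0.3, 0.2, -6.9]
finger_gap: 0.015
gripper_force: 59.3
```

```bash
python3 - <<'E'
from h import *
s=manip.state();print({k:np.round(s[k],4).tolist() for k in('clock','eef_pos','tcp_rot','force','wrist_torque','joint_pos','finger_gap')})
d=grab('side');o=load('side')
A=cv2.resize(o['color'][140:270,290:430],(400,372),interpolation=cv2.INTER_CUBIC);B=cv2.resize(d['color'][140:270,290:430],(400,372),interpolation=cv2.INTER_CUBIC)
cv2.imwrite('pics/lift.png',np.hstack([A,B])[...,::-1])
E
```

```text
{'clock': 10.75, 'eef_pos': [0.6635, -0.0351, 0.2629], 'tcp_rot': [-3.1415, 0.0003, 0.0882], 'force': [-0.3169, 0.2071, -6.8966], 'wrist_torque': [-0.0661, 0.0165, -0.0469], 'joint_pos': [-0.1583, 0.3331, 1.5488, 0.0, 1.26, 1.3242], 'finger_gap': 0.015}
```

View pics/lift.png

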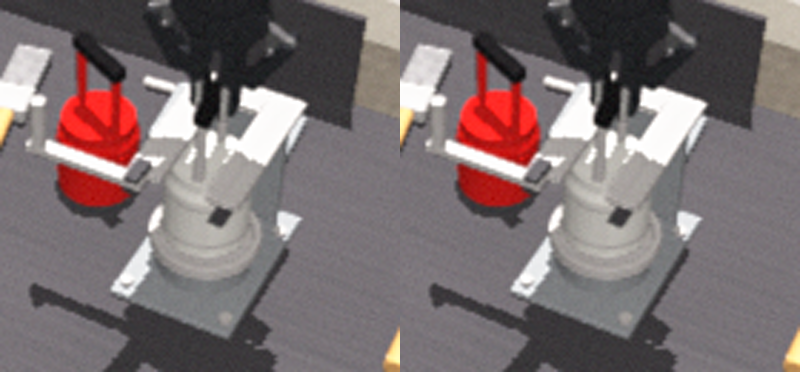

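The canister is held, with the bolt still drawn. I check the lift height by depth before moving out.

```bash
python3 - <<'E'
from h import *
d=load('side'); w=cloud(d)
m=np.hypot(w[...,0]-.663,w[...,1]+.035)<.045
h,e=np.histogram(w[m][:,2],np.arange(.03,.17,.004)); print(list(zip(e.round(3).tolist(),h.tolist())))
q=w[(np.hypot(w[...,0]-.663,w[...,1]+.035)<.054)&(w[...,2]>.04)&(w[...,2]<.056)]; print(np.percentile(q[:,2],[5,50,90,99]))
E
```

```text
[(0.03, 3), (0.034, 52), (0.038, 48), (0.042, 8), (0.046, 8), (0.05, 28), (0.054, 31), (0.058, 22), (0.062, 39), (0.066, 30), (0.07, 32), (0.074, 30), (0.078, 26), (0.082, 36), (0.086, 26), (0.09, 31), (0.094, 22), (0.098, 27), (0.102, 17), (0.106, 19), (0.11, 23), (0.114, 26), (0.118, 23), (0.122, 21), (0.126, 18), (0.13, 90), (0.134, 116), (0.138, 14), (0.142, 13), (0.146, 34), (0.15, 198), (0.154, 92), (0.158, 8), (0.162, 4)]
[0.04038505 0.04530685 0.05316517 0.05551623]
```

step_arm(
  series=[
    [[0,0,-0.03],[0,0,0]],
    [[-0.03,0,0],[0,0,0]],
    [[-0.08,-0.005,0],[0,0,0]],
    [[-0.12,-0.008,0],[0,0,0]],
    [[-0.12,-0.008,0],[0,0,0]],
    [[-0.12,-0.008,0],[0,0,0]],
    [[-0.12,-0.008,0],[0,0,0]],
    [[-0.12,-0.008,0],[0,0,0]],
  ],
)

```text
clock: 11.8
eef_pos: [0.5916, -0.0369, 0.2661]
tcp_rot: [3.142, -0.0, 0.088]
force: [0.9, -0.2, -5.5]
finger_gap: 0.015
gripper_force: 59.3
```

step_arm(
  series=[
    [[-0.13,-0.01,0],[0,0,0]],
    [[-0.13,-0.01,0],[0,0,0]],
    [[-0.13,-0.01,0],[0,0,0]],
    [[-0.13,-0.01,0],[0,0,0]],
    [[-0.13,-0.01,0],[0,0,0]],
    [[-0.13,-0.01,0],[0,0,0]],
    [[-0.08,-0.005,0],[0,0,0]],
    [[-0.02,0,0],[0,0,0]],
  ],
)

```text
clock: 12.8
eef_pos: [0.5037, -0.0381, 0.2659]
tcp_rot: [3.142, -0.0, 0.088]
force: [-0.1, -0.3, -7.0]
finger_gap: 0.0147
gripper_force: 59.3
```

step_arm(
  series=[
    [[-0.02,0.08,0],[0,0,0]],
    [[-0.04,0.18,0],[0,0,0]],
    [[-0.04,0.29,0],[0,0,0]],
    [[-0.04,0.29,0],[0,0,0]],
    [[-0.04,0.29,0],[0,0,0]],
    [[-0.04,0.29,0],[0,0,0]],
    [[-0.04,0.29,0],[0,0,0]],
    [[-0.04,0.29,0],[0,0,0]],
  ],
)

```text
clock: 13.8
eef_pos: [0.4916, -0.2425, 0.2659]
tcp_rot: [3.141, 0.0, 0.087]
force: [-0.3, 0.5, -6.3]
finger_gap: 0.0148
gripper_force: 59.3
```

step_arm(
  series=[
    [[-0.05,0.29,0],[0,0,0]],
    [[-0.05,0.29,0],[0,0,0]],
    [[-0.05,0.29,0],[0,0,0]],
    [[-0.04,0.18,0],[0,0,0]],
    [[-0.02,0.07,0],[0,0,0]],
    [[0,0,0],[0,0,0]],
  ],
)

```text
clock: 14.55
eef_pos: [0.4807, -0.3535, 0.2656]
tcp_rot: [-3.141, 0.0, 0.088]
force: [-0.5, 0.7, -7.4]
finger_gap: 0.0147
gripper_force: 59.3
```

```bash
python3 - <<'E'
from h import *
s=manip.state();print({k:np.round(s[k],4).tolist() for k in('clock','eef_pos','force','wrist_torque','finger_gap')})
d=grab('side');e=grab('scene')
A=cv2.resize(d['color'][200:380,350:550],(400,360),interpolation=cv2.INTER_CUBIC);B=cv2.resize(e['color'][250:430,120:320],(400,360),interpolation=cv2.INTER_CUBIC)
cv2.imwrite('pics/over.png',np.hstack([A,B])[...,::-1])
for c in(d,e):
    w=cloud(c); 
    for lo,hi in ((.06,.085),(.09,.115),(.115,.137)):
        q=w[(np.hypot(w[...,0]-.479,w[...,1]+.3535)<.06)&(w[...,2]>lo)&(w[...,2]<hi)]
        if len(q)<15: continue
        # circle fit, radius 40
        from scipy.optimize import least_squares
        r=least_squares(lambda p:np.hypot(q[:,0]-p[0],q[:,1]-p[1])-.04,[.479,-.3535],loss='soft_l1',f_scale=.002); print(lo,len(q),r.x.round(4))
    q=w[(np.hypot(w[...,0]-.479,w[...,1]+.3535)<.045)&(w[...,2]>.04)]; print(np.histogram(q[:,2],np.arange(.04,.2,.004))[0])
E
```

```text
{'clock': 14.55, 'eef_pos': [0.4807, -0.3535, 0.2656], 'force': [-0.5428, 0.7063, -7.3819], 'wrist_torque': [0.0451, -0.0471, -0.009], 'finger_gap': 0.0147}
0.06 252 [ 0.4777 -0.3536]
0.09 273 [ 0.4778 -0.3538]
0.115 504 [ 0.4814 -0.3541]
[  0   0   1  17  39  34  27  55  38  41  44  39  42  46  41  40  37  39
  53  57  92  71  49 122 434  83   3   8   8   6   5   6   5   8   5   5
   7   7  11]
0.06 134 [ 0.4782 -0.3534]
0.09 132 [ 0.4783 -0.3534]
0.115 294 [ 0.4754 -0.3517]
[  0   0   0   3  18  18  19  21  22  24  25  15  25  22  17  27  21  15
  32  32  52  65  30  71 211 212  28   5   1   5   2   3   4   3   6   2
   4   2   4]
```

View pics/over.png

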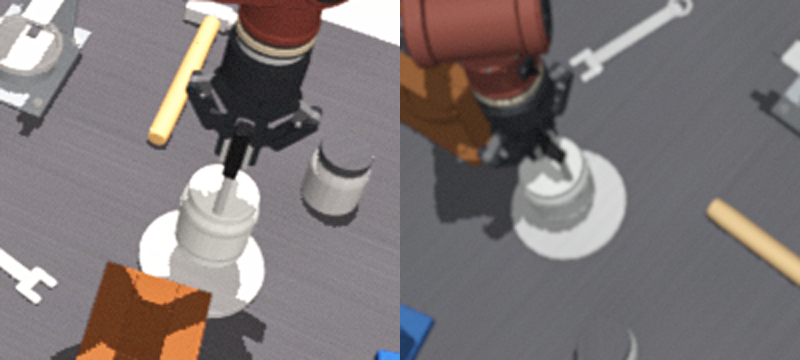

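The canister hangs upright over the rest, within 2 mm of its centre. Now I lower it.

step_arm(
  series=[
    [[0,0,0.04],[0,0,0]],
    [[0,0,0.08],[0,0,0]],
    [[0,0,0.1],[0,0,0]],
    [[0,0,0.08],[0,0,0]],
    [[0,0,0.04],[0,0,0]],
    [[0,0,0.03],[0,0,0]],
    [[0,0,0],[0,0,0]],
    [[0,0,0],[0,0,0]],
  ],
)

```text
clock: 15.65
eef_pos: [0.4811, -0.3536, 0.2294]
tcp_rot: [3.141, -0.001, 0.088]
force: [-0.2, 0.7, -7.0]
finger_gap: 0.0148
gripper_force: 59.3
```

step_arm(
  series=[
    [[0,0,0.02],[0,0,0]],
    [[0,0,0.02],[0,0,0]],
    [[0,0,0],[0,0,0]],
    [[0,0,0],[0,0,0]],
  ],
)

```text
clock: 16.15
eef_pos: [0.4809, -0.3534, 0.2249]
tcp_rot: [-3.142, 0.0, 0.088]
force: [-1.0, -0.1, -7.0]
finger_gap: 0.0147
gripper_force: 59.3
```

step_arm(
  series=[
    [[0,0,0.01],[0,0,0]],
    [[0,0,0.01],[0,0,0]],
    [[0,0,0],[0,0,0]],
    [[0,0,0],[0,0,0]],
  ],
)

```text
clock: 16.65
eef_pos: [0.481, -0.3535, 0.2231]
tcp_rot: [3.141, -0.0, 0.088]
force: [-0.3, -0.5, -5.2]
finger_gap: 0.0154
gripper_force: 59.4
```

Contact is beginning, so I go down another 1 mm at a time.

step_arm(
  series=[
    [[0,0,0.01],[0,0,0]],
    [[0,0,0],[0,0,0]],
    [[0,0,0],[0,0,0]],
  ],
)

```text
clock: 17.02
eef_pos: [0.4812, -0.3537, 0.2231]
tcp_rot: [3.141, -0.001, 0.088]
force: [-1.8, 0.1, 2.2]
finger_gap: 0.0149
gripper_force: 60.5
```

step_arm(
  series=[
    [[0,0,0],[0,0,0]],
    [[0,0,0],[0,0,0]],
    [[0,0,0],[0,0,0]],
    [[0,0,0],[0,0,0]],
    [[0,0,0],[0,0,0]],
  ],
  claw=0.6,
)

```text
clock: 17.65
eef_pos: [0.4809, -0.3534, 0.2218]
tcp_rot: [3.142, -0.0, 0.088]
force: [0.0, 0.0, -0.2]
finger_gap: 0.0514
gripper_force: 0.0
```

step_arm(
  series=[
    [[0,0,-0.1],[0,0,0]],
    [[0,0,-0.2],[0,0,0]],
    [[0,0,-0.3],[0,0,0]],
    [[0,0,-0.3],[0,0,0]],
    [[0,0,-0.3],[0,0,0]],
    [[0,0,-0.2],[0,0,0]],
    [[0,0,0],[0,0,0]],
    [[0,0,0],[0,0,0]],
  ],
)

```text
clock: 18.65
eef_pos: [0.4805, -0.3531, 0.3608]
tcp_rot: [-3.14, 0.001, 0.088]
force: [0.8, 0.4, -0.1]
finger_gap: 0.0513
gripper_force: 0.0
```

```bash
python3 - <<'E'
from h import *
from scipy.optimize import least_squares
s=manip.state();print({k:np.round(s[k],4).tolist() for k in('clock','eef_pos','force','finger_gap')})
d=grab('side');save(d,'final')
w=cloud(d)
for lo,hi in ((.03,.05),(.05,.08)):
    q=w[(np.hypot(w[...,0]-.479,w[...,1]+.3535)<.06)&(w[...,2]>lo)&(w[...,2]<hi)]
    r=least_squares(lambda p:np.hypot(q[:,0]-p[0],q[:,1]-p[1])-.04,[.479,-.3535],loss='soft_l1',f_scale=.002); print(lo,len(q),r.x.round(4))
q=w[(np.hypot(w[...,0]-.479,w[...,1]+.3535)<.045)&(w[...,2]>.085)&(w[...,2]<.11)]; print(np.median(q[:,2]))
q=w[(abs(w[...,0]-.589)<.02)&(abs(w[...,1]-.097)<.03)&(w[...,2]>.17)&(w[...,2]<.21)]; print('pin',q.mean(0))
E
```

```text
{'clock': 18.65, 'eef_pos': [0.4805, -0.3531, 0.3608], 'force': [0.8412, 0.3586, -0.0806], 'finger_gap': 0.0513}
0.03 199 [ 0.4781 -0.3544]
0.05 336 [ 0.4782 -0.3542]
0.09495815840055868
pin [0.5836637  0.09369376 0.18945948]
```

View pics/final.png

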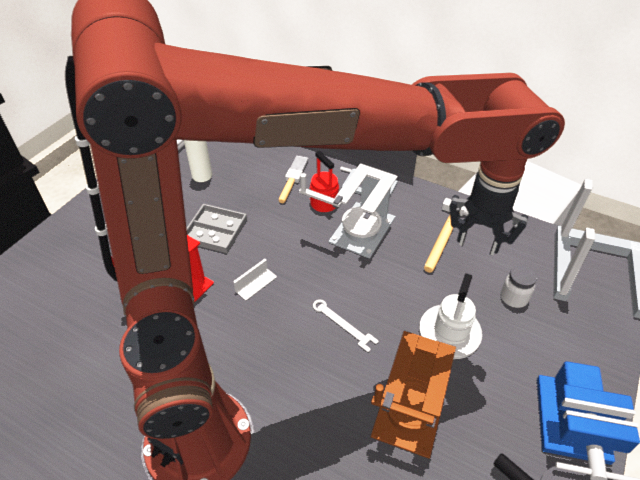

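The canister stands upright on the rest at side (455,318), centred within about 2 mm. The bolt is drawn: its pin sits about 133 mm to the side of the fork's centre line, as at the stop. The other things look unmoved and the gripper is clear, so I hand in.

```bash
python3 -c "
from plant import manip
print(manip.close_job())"
```

```text
the job is handed in; nothing more can be done
None
```

The job is handed in at about 19 s of the 51 s: the bolt is fully drawn back, and the flux canister stands upright on the round steel rest, within about 2 mm of its centre; I saw nothing else moved and no contact with the fork.

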